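Seat the keyed spice carousel tray on its foot

TASK

The washed steel tray of the spice carousel is back on its foot but not locked. With closed fingertips or the outside of a finger, push the tray round until the notch in its rim is over the locating pin that sticks out from the foot, then press the tray down until it is fully home, and come away from it. Never take any part of the tray between the fingers or lift it, and leave the jars, funnel and dish where they stand.

Things in the scene. Friction and masses are not known exactly. Their poses are not given: they have to be found in the camera images.
- foot: The carousel's fixed foot: dark steel plate of 156 mm diameter, 12 mm thick, flat on the shelf, with a column in the middle. It does not move or turn. Origin: centre of its underside, on the tray's vertical turning axis; +x points along the locating pin, z up.
- pin (a point): Point on top of the locating pin, 80 mm from the turning axis, 56 mm above the shelf. The pin is a level round steel bar, 12 mm diameter, running out from the foot's column under the tray. The tray is aligned when notch is straight above this point.
- pin_end (a point): The pin's rounded outer end, 116 mm from the turning axis, 50 mm above the shelf; the last 26 mm of the pin stick out past the tray's rim and are seen from above.
- tray: Round steel tray, 180 mm diameter, 0.4 kg. Origin: centre of its floor's top face, on the turning axis, 70 mm above the shelf as put on, 60 mm when home; z up, +x to its notch. Turns either way without end (drag 0.06 N m), stays where left. On the floor stand four steel fins 3 mm thick, 24 mm high, along its +x, +y, -x, -y, each 36 to 68 mm from the axis: push a fin's flat side to turn it.
- notch (a point): Middle of the notch, 80 mm from the turning axis, level with the tray floor; turns with the tray. The rim has a skirt turned down 14 mm below the floor; the notch is cut through rim and skirt, 20 mm wide, from 71 mm radius to the edge. The skirt just clears the pin's top as put on.
- hub_top (a point): Centre of the flat top (36 mm diameter) of the hub in the tray's middle: the place to press. 102 mm above the shelf as put on, 92 mm when home. The hub is cone-sided, 32 mm high, 68 mm diameter at the bottom.
- sleeve (a joint): How far the tray has been pressed down: 0 as put on, 0.010 m when fully home against a firm stop, negative if lifted. A tight sliding fit: it takes about 6 N of push to move it and it stays at any height; with the notch off the pin the skirt meets the pin and it will not go down.
- jar_a_mid (a point): Empty glass jar with steel lid, 48 mm diameter, 85 mm high, standing on the shelf; point at its centre, half-way up. Leave alone.
- jar_b_mid (a point): A second jar, the same. Leave alone.
- funnel_mid (a point): Plastic funnel standing on its mouth, 90 mm diameter, 85 mm high; point on its axis 40 mm above the shelf. Leave alone.
- dish_mid (a point): Ceramic sauce dish, 90 mm diameter, 26 mm high; point on its axis 13 mm above the shelf. Leave alone.
Mind the look-alikes: they are no part of the job. Several things have the shape of the foot; the one meant has the colours described above.

How it is judged:
By the outcome, as a careful person would: the job done as asked, in the order asked, and still so for the second after the job is handed in, with the robot touching nothing.
It also fails if it takes over 48 s, if anything falls off the work surface, if the arm or the gripper's body presses on something with over 40 N, if the wrist force passes 120 N, or if a joint passes its speed limit or range.

ROBOT

A 7-joint arm with a two-finger parallel gripper is mounted at the origin on the work surface. World frame = base frame: x ahead of the robot, y to its left, z up, the work surface at z = 0. Lengths are in m, angles in rad, forces in N, time in s.
With the tool pointing down it reaches from about 0.4 to 0.85 m from the base axis. Payload 10.4 kg.
Tool frame: the origin (TCP) lies on the centre line of the jaws, within the pads' length; the fingertips stand 17 mm ahead of it and the grasp point (between the pads) lies 2 mm behind it; z points along the fingers, y is the direction in which the jaws open and shut (so a half turn about z gives the same grasp; the last joint's range is limited). The gripper opens to 87 mm and grips with 3 to 60 N. Pads are 19 mm wide; open, the fingers measure 117 mm over their backs; the gripper's body (75 mm by 190 mm) begins 51 mm behind the grasp point.
Start: joints at [1.252, 0.332, -0.065, 1.46, 0.022, 1.35, -0.088], TCP at [0.182, -0.598, 0.24] pointing down, gripper open.
Joint ranges: [-2.6, 2.6], [-0.5, 2.12], [-1.47, 1.34], [0.16, 2.42], [-1.27, 4.41], [0.06, 2.06], [-2.6, 2.6]. Speed limits (rad/s): [2.22, 2.22, 2.79, 2.79, 3.14, 3.14, 3.14].

INTERFACE

Orientations are given as a unit quaternion [x, y, z, w].
In Python, from bench import r gives the robot as it stands.
- The arm moves only by the tool apply_moves, never from a script. Its argument "commands" is a list of rows, each an object with "rot": the turn, a rotation vector about the world's x, y, z in units of 180 degrees (1.0 is 180 degrees), a list of three; "linear": the shift along the world's x, y, z in units of 0.3 m (1.0 is 0.3 m), a list of three; "grip": the closure, from -1 (fully open) to 1 (shut). A call has 1 to 20 rows; each row is the pose to reach, as a shift and turn from the pose commanded when the call began, turning the shorter way round; what a row does not reach only later rows make up. A row lasts 1/10 s, in which the tool goes at most 50 mm and 8.59 degrees, less where a joint would pass 70% of its speed; a pose out of reach is approached as far as the arm can. A call with a number of a shift or a turn outside -1 to 1 is refused whole. A call with a gripper value outside its range is refused whole. The fingers move at their own pace and stop on an object; "newtons" is the grip in N (left out, the last holds). Time passes only in rows, so rows that repeat a pose let the fingers close. It gives the time, the measured TCP pose, the force and the opening at its end, in the units of the state.
- r.read_state(): the state, without advancing time (a new reading comes with each control period).
- r.camera(name): name is "scene" or "top" or "wrist"; returns a dict with "frame" (400x640x3 uint8, red, green, blue), "mtx" (3x3 intrinsics, pixels), "extrinsics" (4x4, takes a point from world to camera coordinates). Camera axes: x right, y down, z forward; pixel columns grow to the right and rows downward; lengths in m; the calibration is good to about 2 mm. A picture is of the moment at which its call begins. There is no depth.
- r.close_job(): hands the job in, once; it reports no verdict.
Trained networks look in a picture, given as the dict that the camera call returned (one of the last four; its "shot" number tells which), for a name from the list of things; names that differ only in an ending like _2 or _b are one class to them, and where a whole thing is asked for, a point or a joint stands for the part that bears it (a point fixed in the world has none). Each returns a list of dicts, best first, with "p" (0 to 1); they miss things now and then, are a little off and sometimes report something else, mostly with a low value. They report only what shows in the picture. A call takes as long as a camera call. They do not tell look-alikes from the thing itself.
- r.search_frame(thing, picture): "bbox" ([left, top, width, height] in pixels, round what is visible of it).
- r.spot_point(thing, picture): "location" ([column, row] in pixels: a listed point, or the origin of a listed thing).
The state is a dict: "time": time; "joint_positions": joint angles; "joint_vel": joint speeds; "joint_torque": joint torques, N m; "ee_pos": TCP position; "eef_rot": TCP orientation; "ft_force": force on the tool from outside, world axes, zero at the start; "torque": the same for the moment, N m; "width": finger opening in m.
Only numpy, scipy, OpenCV 4.12 (cv2) and the standard library are available. Lean on these libraries where they do the work, as an engineer would, in place of code of your own. Each camera call takes 0.05 s, during which the arm holds its last target. There are 200 camera calls.

## Working session

There is one attempt and no reset: what is moved stays moved. The work goes in short steps, Python scripts to look and compute and a tool call to move; the robot and the scene stay as the last step left them, time stands still between calls to the robot, and variables do not carry over. Pictures are saved under pics/ and viewed, about 8 in all and at most 12, crops included, and the job is handed in when it is done.

Besides the shell and the picture viewer there is one more tool, called after ">>>" as name(argument=value, ...) on one line, values as JSON. apply_moves: Moves the arm, as the interface text tells. Its arguments: {"type":"object","properties":{"commands":{"type":"array","items":{"type":"object","properties":{"rot":{"type":"array","items":{"type":"number"}},"linear":{"type":"array","items":{"type":"number"}},"grip":{"type":"number"}}}},"newtons":{"type":"number"}},"required":["commands"]}

```bash
ls; mkdir -p pics; cat > h.py <<'E'
import numpy as np, cv2
from bench import r
def ray(px,c):
    K=np.array(c["mtx"]);T=np.array(c["extrinsics"]);R=T[:3,:3];o=-R.T@T[:3,3]
    return o,R.T@np.linalg.inv(K)@np.array([px[0],px[1],1.])
def atz(px,c,z):
    o,d=ray(px,c);return o+d*(z-o[2])/d[2]
def proj(p,c):
    K=np.array(c["mtx"]);T=np.array(c["extrinsics"]);q=K@(T[:3,:3]@np.array(p)+T[:3,3]);return q[:2]/q[2]
def save(c,n,crop=None,s=1):
    f=c["frame"][:,:,::-1]
    if crop: x,y,w,h=crop;f=f[y:y+h,x:x+w]
    cv2.imwrite("pics/"+n,cv2.resize(f,None,fx=s,fy=s,interpolation=cv2.INTER_CUBIC))
E
python3 - <<'E'
from h import *
s=r.read_state();print(s)
H=dict(foot=0,pin_end=.05,tray=.07,notch=.07,hub_top=.102,jar_a_mid=.042,funnel_mid=.04,dish_mid=.013)
im=[]
for n in("top","scene"):
    c=r.camera(n);im.append(c["frame"])
    for t,z in H.items():
        for d in r.spot_point(t,c)[:3]: print(n,t,round(d["p"],2),np.round(d["location"]),atz(d["location"],c,z).round(3))
cv2.imwrite("pics/a.png",cv2.resize(np.vstack(im),None,fx=.74,fy=.74)[:,:,::-1])
save(c,"scene.png")
c=r.camera("top");save(c,"top.png")
E
```

```text
pics
{'time': 0.0, 'joint_positions': array([ 1.25240991,  0.33287514, -0.06471818,  1.46096566,  0.02159929,
        1.34988233, -0.08850498]), 'joint_vel': array([-0.00117616,  0.00083214,  0.00077824, -0.00118957,  0.00017989,
        0.00095449, -0.00034365]), 'joint_torque': array([ 1.57091337e-03, -6.23238444e+01,  2.53707025e-02, -3.89887404e+01,
       -6.12074230e-02,  4.00154956e-02,  1.68704983e-04]), 'ee_pos': array([ 0.18208063, -0.59750297,  0.2387403 ]), 'eef_rot': array([ 9.89080991e-01,  1.47371224e-01, -1.35407567e-04, -7.04533407e-04]), 'ft_force': array([ 0.74093334, -0.54943589,  0.09082955]), 'torque': array([ 0.00939428, -0.00543692, -0.00674571]), 'width': 0.08686569612978998}
top foot 0.92 [280. 269.] [0.301 0.142 0.   ]
top foot 0.67 [279. 171.] [0.609 0.152 0.   ]
top foot 0.63 [357. 178.] [ 0.584 -0.097  0.   ]
top pin_end 0.9 [378. 145.] [ 0.68  -0.157  0.05 ]
top pin_end 0.76 [294. 139.] [0.697 0.101 0.05 ]
top pin_end 0.59 [297. 231.] [0.414 0.088 0.05 ]
top tray 0.94 [360. 175.] [ 0.579 -0.099  0.07 ]
top tray 0.92 [279. 268.] [0.306 0.137 0.07 ]
top t
[... 770 characters left out ...]
05. 286.] [0.717 0.108 0.05 ]
scene tray 0.89 [265. 211.] [ 0.585 -0.104  0.07 ]
scene tray 0.79 [353. 255.] [0.601 0.159 0.07 ]
scene tray 0.7 [401. 183.] [0.301 0.138 0.07 ]
scene notch 0.81 [323. 272.] [0.678 0.128 0.07 ]
scene notch 0.6 [292. 197.] [ 0.502 -0.078  0.07 ]
scene notch 0.56 [375. 194.] [0.379 0.1   0.07 ]
scene hub_top 0.85 [268. 202.] [ 0.582 -0.091  0.102]
scene hub_top 0.71 [403. 174.] [0.3   0.14  0.102]
scene hub_top 0.61 [354. 245.] [0.601 0.161 0.102]
scene jar_a_mid 0.95 [425. 322.] [0.659 0.356 0.042]
scene jar_a_mid 0.53 [291. 196.] [ 0.473 -0.105  0.042]
scene funnel_mid 0.56 [216. 162.] [ 0.457 -0.399  0.04 ]
scene dish_mid 0.8 [189. 201.] [ 0.613 -0.36   0.013]
```

```bash
python3 - <<'E'
import cv2,numpy as np
a=cv2.imread("pics/top.png")[110:320,190:490];b=cv2.imread("pics/scene.png")[130:370,150:470]
cv2.imwrite("pics/b1.png",cv2.resize(a,None,fx=2.6,fy=2.6,interpolation=2));cv2.imwrite("pics/b2.png",cv2.resize(b,None,fx=2.4,fy=2.4,interpolation=2))
E
```

```text
(no output)
```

View pics/b1.png

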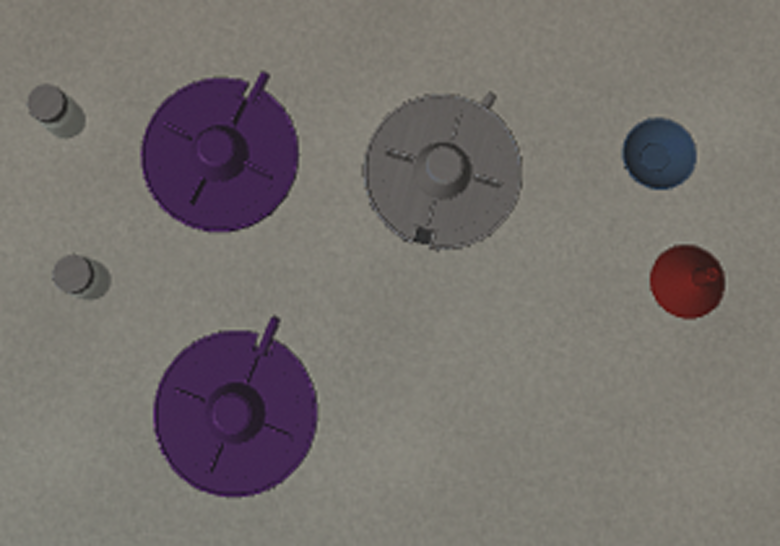

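View pics/b2.png

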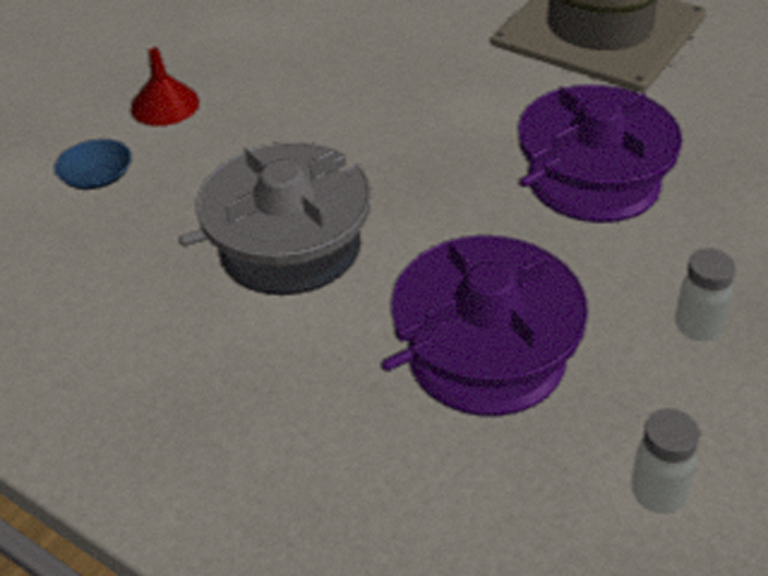

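The grey tray is the right one, near (0.58, -0.10). Its dark notch is at crop pixel (424,237) and its pin tip at (490,100). The two purple carousels are look-alikes. I'll move above it for a closer look.

>>> apply_moves(commands=[{"linear":[0.66,0.84,0.2],"rot":[0,0,0],"grip":1},{"linear":[0.66,0.84,0.2],"rot":[0,0,0],"grip":1},{"linear":[0.66,0.84,0.2],"rot":[0,0,0],"grip":1},{"linear":[0.66,0.84,0.2],"rot":[0,0,0],"grip":1},{"linear":[0.66,0.84,0.2],"rot":[0,0,0],"grip":1},{"linear":[0.66,0.84,0.2],"rot":[0,0,0],"grip":1},{"linear":[0.66,0.84,0.2],"rot":[0,0,0],"grip":1},{"linear":[0.66,0.84,0.2],"rot":[0,0,0],"grip":1},{"linear":[0.66,0.84,0.2],"rot":[0,0,0],"grip":1},{"linear":[0.66,0.84,0.2],"rot":[0,0,0],"grip":1}], newtons=20)

```text
time: 1.95
ee_pos: [0.3792, -0.347, 0.2993]
eef_rot: [0.989, 0.146, -0.0, 0.0]
ft_force: [-0.9, 0.2, 0.5]
width: 0.0148
```

>>> apply_moves(commands=[{"linear":[0.5,0.83,0.2],"rot":[0,0,0],"grip":1},{"linear":[0.5,0.83,0.2],"rot":[0,0,0],"grip":1},{"linear":[0.5,0.83,0.2],"rot":[0,0,0],"grip":1},{"linear":[0.5,0.83,0.2],"rot":[0,0,0],"grip":1},{"linear":[0.5,0.83,0.2],"rot":[0,0,0],"grip":1},{"linear":[0.5,0.83,0.2],"rot":[0,0,0],"grip":1},{"linear":[0.5,0.83,0.2],"rot":[0,0,0],"grip":1},{"linear":[0.5,0.83,0.2],"rot":[0,0,0],"grip":1},{"linear":[0.5,0.83,0.2],"rot":[0,0,0],"grip":1}])

```text
time: 2.85
ee_pos: [0.5297, -0.0991, 0.359]
eef_rot: [0.989, 0.146, -0.001, 0.0]
ft_force: [-0.5, -0.6, -1.0]
width: 0.0005
```

```bash
cat >> h.py <<'E'
H=dict(tray=.07,hub_top=.102,notch=.07,pin_end=.05)
def look(cam,n,ctr=(.58,-.097),crop=None,s=1,dz=0):
    c=r.camera(cam);save(c,n,crop,s)
    for t,z in H.items():
        for d in r.spot_point(t,c)[:3]:
            p=atz(d["location"],c,z-(0 if t=="pin_end" else dz))
            if np.linalg.norm(p[:2]-ctr)<.16: print(cam,t,round(d["p"],2),np.round(d["location"]),p.round(4),"ang",round(float(np.degrees(np.arctan2(p[1]-ctr[1],p[0]-ctr[0]))),1))
    return c
E
python3 - <<'E'
from h import *
look("wrist","w1.png"); s=r.read_state(); print(s["time"],s["ee_pos"],s["eef_rot"],s["joint_positions"],s["ft_force"],s["width"])
look("top","t1.png")
E
```

```text
wrist tray 0.71 [335. 132.] [ 0.583  -0.1005  0.07  ] ang -49.0
wrist hub_top 0.61 [335. 136.] [ 0.5802 -0.1012  0.102 ] ang -87.0
wrist notch 0.97 [308. 175.] [ 0.5069 -0.0802  0.07  ] ang 167.1
wrist pin_end 0.6 [394.  78.] [ 0.6809 -0.163   0.05  ] ang -33.2
3.1 [ 0.52987032 -0.09791142  0.35948561] [ 9.89215514e-01  1.46467191e-01 -9.26805502e-05  1.43332524e-04] [ 0.58504972  0.14333831 -0.54687545  1.4605944   0.07467456  1.55850145
 -1.23499158] [-0.19380444  0.82086765 -0.88509017] 0.00025280645503098994
top tray 0.9 [359. 174.] [ 0.5836 -0.0965  0.07  ] ang 7.8
top hub_top 0.97 [358. 176.] [ 0.5694 -0.0932  0.102 ] ang 160.3
top notch 0.84 [353. 203.] [ 0.4948 -0.0792  0.07  ] ang 168.2
```

View pics/w1.png

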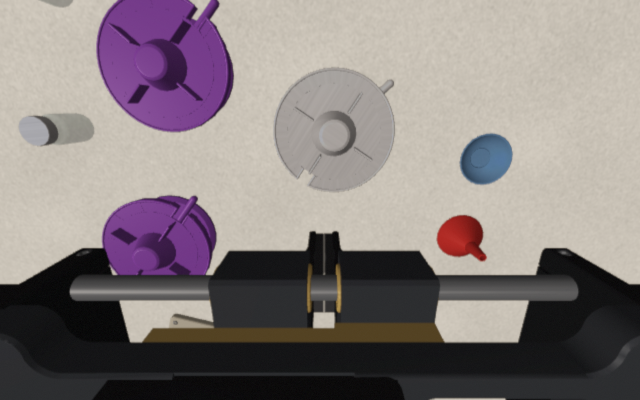

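The wrist view shows the tray's rim centred near (335,129), notch at about (307,175) and pin tip at (392,83). I'll refine by enlarging and overlaying the model.

```bash
cat >> h.py <<'E'
from scipy.optimize import minimize
def fitrim(c,ctr,z=.07,R=.09):
    # centre by maximising gradient along the projected rim circle
    g=cv2.GaussianBlur(cv2.cvtColor(c["frame"],cv2.COLOR_RGB2GRAY).astype(np.float32),(0,0),1.2)
    m=np.hypot(cv2.Sobel(g,5,1,0),cv2.Sobel(g,5,0,1)).astype(np.float32)
    a=np.linspace(0,2*np.pi,240)
    def f(q):
        P=np.array([proj([q[0]+R*np.cos(t),q[1]+R*np.sin(t),z],c) for t in a],np.float32)
        return -float(np.minimum(cv2.remap(m,P[:,:1],P[:,1:],1),60).mean())
    best=min(((f((ctr[0]+i*.003,ctr[1]+j*.003)),i,j) for i in range(-4,5) for j in range(-4,5)))
    o=minimize(f,(ctr[0]+best[1]*.003,ctr[1]+best[2]*.003),method="Nelder-Mead",options=dict(xatol=1e-4,initial_simplex=None))
    return o.x,o.fun
def polar(c,ctr,n,z=.07):
    # unwrapped ring: columns = angle (2 px/deg), rows = radius 20..130 mm at height z
    A=np.radians(np.arange(-180,180,.5));Rr=np.arange(.02,.13,.0005)
    M=np.array([[proj([ctr[0]+q*np.cos(t),ctr[1]+q*np.sin(t),z],c) for t in A] for q in Rr],np.float32)
    o=cv2.remap(c["frame"],M[...,0],M[...,1],2)[:,:,::-1].copy()
    for k in range(-180,180,30): cv2.putText(o,str(k),((k+180)*2,10),0,.35,(0,0,255),1);cv2.line(o,((k+180)*2,12),((k+180)*2,20),(0,0,255),1)
    cv2.imwrite("pics/"+n,o)
E
python3 - <<'E'
from h import *
w=r.camera("wrist");t=r.camera("top")
for c in(w,t):
    x,f=fitrim(c,(.58,-.097));print(x,f)
x,_=fitrim(w,(.58,-.097))
polar(w,x,"p1.png");polar(w,x,"p1b.png",.05)
a=cv2.imread("pics/p1.png");b=cv2.imread("pics/p1b.png");cv2.imwrite("pics/p.png",np.vstack([a,b]))
E
```

```text
[ 0.58087559 -0.10087574] -58.468997955322266
[ 0.58051036 -0.0928381 ] -32.57135772705078
```

View pics/p.png

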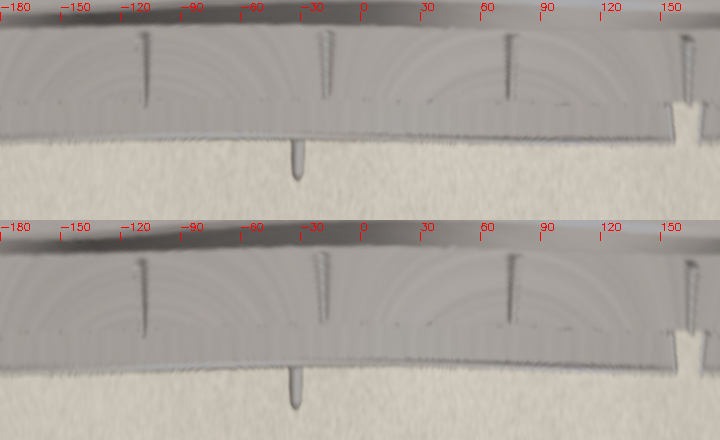

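>>> apply_moves(commands=[{"linear":[0.033,0.11,0],"rot":[0,0,-0.046],"grip":1},{"linear":[0.033,0.11,-0.15],"rot":[0,0,-0.092],"grip":1},{"linear":[0.033,0.11,-0.3],"rot":[0,0,-0.138],"grip":1},{"linear":[0.033,0.11,-0.45],"rot":[0,0,-0.185],"grip":1},{"linear":[0.033,0.11,-0.6],"rot":[0,0,-0.185],"grip":1},{"linear":[0.033,0.11,-0.7],"rot":[0,0,-0.185],"grip":1},{"linear":[0.033,0.11,-0.75],"rot":[0,0,-0.185],"grip":1},{"linear":[0.033,0.11,-0.75],"rot":[0,0,-0.185],"grip":1}])

```text
time: 4.25
ee_pos: [0.5392, -0.0638, 0.1332]
eef_rot: [0.99, -0.142, -0.001, -0.0]
ft_force: [0.6, 0.5, 0.5]
width: 0.0009
```

```bash
python3 - <<'E'
from h import *
s=r.read_state(); print(s["time"],s["ee_pos"],s["eef_rot"],s["joint_positions"],s["ft_force"])
c=r.camera("wrist");polar(c,(.581,-.101),"p2.png")
t=r.camera("scene")
f=t["frame"][170:280,210:350][:,:,::-1]
cv2.imwrite("pics/s2.png",np.vstack([cv2.resize(f,(460,360)),cv2.resize(cv2.imread("pics/p2.png"),(460,140))]))
E
```

```text
4.25 [ 0.53924255 -0.06378878  0.13315267] [ 9.89849400e-01 -1.42112811e-01 -1.45279774e-03 -5.47703312e-05] [ 0.48476174  0.28689734 -0.51920844  1.7840524   0.15642057  1.11453397
 -1.94242691] [0.59151782 0.46756495 0.54039081]
```

View pics/s2.png

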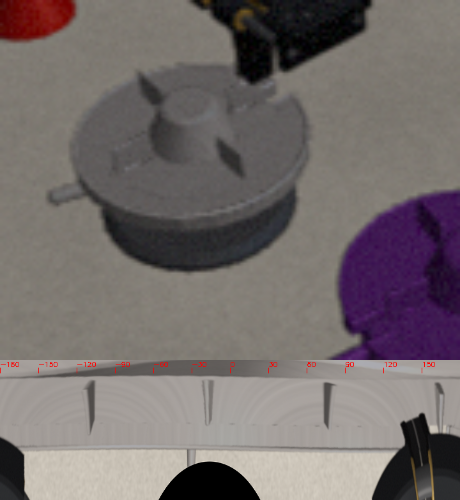

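>>> apply_moves(commands=[{"linear":[0,0,-0.07],"rot":[0,0,0],"grip":1},{"linear":[0,0,-0.12],"rot":[0,0,0],"grip":1},{"linear":[0,0,-0.14],"rot":[0,0,0],"grip":1},{"linear":[0,0,-0.14],"rot":[0,0,0],"grip":1}])

```text
time: 4.75
ee_pos: [0.54, -0.0639, 0.0924]
eef_rot: [0.99, -0.142, -0.0, 0.0]
ft_force: [0.4, -0.9, -0.9]
width: 0.0006
```

```bash
cat > arc.py <<'E'
import numpy as np
C=np.array([.581,-.101])
def pos(th,s,R=.05):
    t=np.radians(th);return C+R*np.array([np.cos(t),np.sin(t)])-s*np.array([-np.sin(t),np.cos(t)])
def rows(th,s,p0,th0):
    for a,b in zip(th,s):
        d=(pos(a,b)-p0)/.3;print('{"linear": [%.3f, %.3f, 0], "rot": [0, 0, %.3f], "grip": 1},'%(*d,(a-th0)/180),end=" ")
    print("\n")
E
python3 - <<'E'
from arc import *
p=pos(163.5,.024).round(3);print(p)
th=np.r_[163.5,163.5,163.5+4.2*np.arange(1,19)];rows(th,np.r_[.02,.017,[.0165]*18],p,163.5)
e=th[-1];p=pos(e,.0165);th2=e+np.r_[3.9*np.arange(1,20),3.9*19];print(e,th2[-1]);rows(th2,[.0165]*20,p,e)
from bench import r;s=r.read_state();print(s["ee_pos"],s["ft_force"])
E
```

```text
[ 0.54  -0.064]
{"linear": [-0.004, -0.012, 0], "rot": [0, 0, 0.000], "grip": 1}, {"linear": [-0.007, -0.022, 0], "rot": [0, 0, 0.000], "grip": 1}, {"linear": [-0.014, -0.034, 0], "rot": [0, 0, 0.023], "grip": 1}, {"linear": [-0.021, -0.045, 0], "rot": [0, 0, 0.047], "grip": 1}, {"linear": [-0.026, -0.057, 0], "rot": [0, 0, 0.070], "grip": 1}, {"linear": [-0.030, -0.069, 0], "rot": [0, 0, 0.093], "grip": 1}, {"linear": [-0.034, -0.082, 0], "rot": [0, 0, 0.117], "grip": 1}, {"linear": [-0.036, -0.094, 0], "rot": [0, 0, 0.140], "grip": 1}, {"linear": [-0.038, -0.107, 0], "rot": [0, 0, 0.163], "grip": 1}, {"linear": [-0.039, -0.120, 0], "rot": [0, 0, 0.187], "grip": 1}, {"linear": [-0.039, -0.133, 0], "rot": [0, 0, 0.210], "grip": 1}, {"linear": [-0.037, -0.145, 0], "rot": [0, 0, 0.233], "grip": 1}, {"linear": [-0.035, -0.158, 0], "rot": [0, 0, 0.257], "grip": 1}, {"linear": [-0.032, -0.171, 0], "rot": [0, 0, 0.280], "grip": 1}, {"linear": [-0.028, -0.183, 0], "rot": [0, 0, 0.303], "grip": 1}, {"linear": [-0.024, -0.195, 0], "rot": [0, 0, 0.327], "grip": 1}, {"linear": [-0.018, -0.206, 
[... 952 characters left out ...]
0], "rot": [0, 0, 0.238], "grip": 1}, {"linear": [0.126, -0.061, 0], "rot": [0, 0, 0.260], "grip": 1}, {"linear": [0.137, -0.061, 0], "rot": [0, 0, 0.282], "grip": 1}, {"linear": [0.149, -0.060, 0], "rot": [0, 0, 0.303], "grip": 1}, {"linear": [0.161, -0.058, 0], "rot": [0, 0, 0.325], "grip": 1}, {"linear": [0.173, -0.056, 0], "rot": [0, 0, 0.347], "grip": 1}, {"linear": [0.184, -0.053, 0], "rot": [0, 0, 0.368], "grip": 1}, {"linear": [0.196, -0.049, 0], "rot": [0, 0, 0.390], "grip": 1}, {"linear": [0.207, -0.044, 0], "rot": [0, 0, 0.412], "grip": 1}, {"linear": [0.207, -0.044, 0], "rot": [0, 0, 0.412], "grip": 1}, 

[ 0.53998271 -0.06387704  0.09242415] [ 0.35827614 -0.85691697 -0.86655614]
```

>>> apply_moves(commands=[{"linear":[-0.004,-0.012,0],"rot":[0,0,0.0],"grip":1},{"linear":[-0.007,-0.022,0],"rot":[0,0,0.0],"grip":1},{"linear":[-0.014,-0.034,0],"rot":[0,0,0.023],"grip":1},{"linear":[-0.021,-0.045,0],"rot":[0,0,0.047],"grip":1},{"linear":[-0.026,-0.057,0],"rot":[0,0,0.07],"grip":1},{"linear":[-0.03,-0.069,0],"rot":[0,0,0.093],"grip":1},{"linear":[-0.034,-0.082,0],"rot":[0,0,0.117],"grip":1},{"linear":[-0.036,-0.094,0],"rot":[0,0,0.14],"grip":1},{"linear":[-0.038,-0.107,0],"rot":[0,0,0.163],"grip":1},{"linear":[-0.039,-0.12,0],"rot":[0,0,0.187],"grip":1},{"linear":[-0.039,-0.133,0],"rot":[0,0,0.21],"grip":1},{"linear":[-0.037,-0.145,0],"rot":[0,0,0.233],"grip":1},{"linear":[-0.035,-0.158,0],"rot":[0,0,0.257],"grip":1},{"linear":[-0.032,-0.171,0],"rot":[0,0,0.28],"grip":1},{"linear":[-0.028,-0.183,0],"rot":[0,0,0.303],"grip":1},{"linear":[-0.024,-0.195,0],"rot":[0,0,0.327],"grip":1},{"linear":[-0.018,-0.206,0],"rot":[0,0,0.35],"grip":1},{"linear":[-0.011,-0.217,0],"rot":[0,0,0.373],"grip":1},{"linear":[-0.004,-0.228,0],"rot":[0,0,0.397],"grip":1},{"linear":[0.004,-0.238,0],"rot":[0,0,0.42],"grip":1}])

```text
time: 6.75
ee_pos: [0.5415, -0.1356, 0.0932]
eef_rot: [0.869, 0.496, 0.0, 0.0]
ft_force: [0.2, 1.6, -0.4]
width: 0.0003
```

```bash
python3 - <<'E'
from h import *
s=r.read_state(); print(s["time"],s["ee_pos"],s["joint_positions"].round(2),s["ft_force"],s["torque"])
look("top","t3.png",(.581,-.101));look("wrist","w3.png",(.581,-.101))
E
```

```text
6.75 [ 0.54146664 -0.13564179  0.09316449] [ 0.74  0.4  -0.68  1.78  0.29  1.06 -0.58] [ 0.18403759  1.56331104 -0.40702412] [ 0.24316556  0.07792656 -0.01962734]
top tray 0.81 [359. 175.] [ 0.5784 -0.0985  0.07  ] ang 135.9
top hub_top 0.93 [360. 174.] [ 0.5762 -0.0985  0.102 ] ang 152.5
top pin_end 0.57 [363. 173.] [ 0.5909 -0.1119  0.05  ] ang -47.7
wrist tray 0.71 [346. 166.] [ 0.5803 -0.0986  0.07  ] ang 106.0
wrist hub_top 0.98 [354. 181.] [ 0.5808 -0.1003  0.102 ] ang 103.1
wrist pin_end 0.71 [513. 168.] [ 0.6757 -0.1619  0.05  ] ang -32.7
```

>>> apply_moves(commands=[{"linear":[0.008,-0.009,0],"rot":[0,0,0.022],"grip":1},{"linear":[0.017,-0.017,0],"rot":[0,0,0.043],"grip":1},{"linear":[0.026,-0.025,0],"rot":[0,0,0.065],"grip":1},{"linear":[0.036,-0.031,0],"rot":[0,0,0.087],"grip":1},{"linear":[0.046,-0.038,0],"rot":[0,0,0.108],"grip":1},{"linear":[0.056,-0.043,0],"rot":[0,0,0.13],"grip":1},{"linear":[0.067,-0.048,0],"rot":[0,0,0.152],"grip":1},{"linear":[0.079,-0.052,0],"rot":[0,0,0.173],"grip":1},{"linear":[0.09,-0.055,0],"rot":[0,0,0.195],"grip":1},{"linear":[0.102,-0.058,0],"rot":[0,0,0.217],"grip":1},{"linear":[0.114,-0.06,0],"rot":[0,0,0.238],"grip":1},{"linear":[0.126,-0.061,0],"rot":[0,0,0.26],"grip":1},{"linear":[0.137,-0.061,0],"rot":[0,0,0.282],"grip":1},{"linear":[0.149,-0.06,0],"rot":[0,0,0.303],"grip":1},{"linear":[0.161,-0.058,0],"rot":[0,0,0.325],"grip":1},{"linear":[0.173,-0.056,0],"rot":[0,0,0.347],"grip":1},{"linear":[0.184,-0.053,0],"rot":[0,0,0.368],"grip":1},{"linear":[0.196,-0.049,0],"rot":[0,0,0.39],"grip":1},{"linear":[0.207,-0.044,0],"rot":[0,0,0.412],"grip":1},{"linear":[0.207,-0.044,0],"rot":[0,0,0.412],"grip":1}])

```text
time: 9.25
ee_pos: [0.6035, -0.1483, 0.0924]
eef_rot: [0.395, 0.919, 0.0, -0.0]
ft_force: [-0.1, -0.1, 0.0]
width: 0.0004
```

```bash
python3 - <<'E'
from h import *
s=r.read_state(); print(s["time"],s["ee_pos"],s["joint_positions"].round(2),s["ft_force"])
c=look("wrist","w4.png",(.581,-.101))
x,f=fitrim(c,(.581,-.101));print(x,f)
polar(c,(.581,-.101),"p4.png");polar(c,(.581,-.101),"p4b.png",.05)
cv2.imwrite("pics/p4c.png",np.vstack([cv2.imread("pics/p4.png"),cv2.imread("pics/p4b.png")]))
E
```

```text
9.25 [ 0.60348634 -0.14826376  0.09236485] [ 0.82  0.61 -0.88  1.6   0.5   1.17  0.59] [-0.0589636  -0.09181369  0.04057644]
wrist tray 0.58 [349. 164.] [ 0.5795 -0.0995  0.07  ] ang 134.7
wrist hub_top 0.78 [357. 175.] [ 0.5799 -0.0982  0.102 ] ang 111.2
[ 0.58162422 -0.1024918 ] -42.46175765991211
```

View pics/p4c.png

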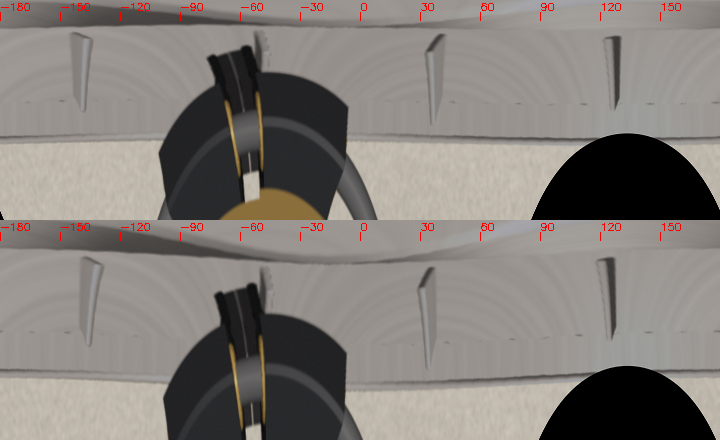

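```bash
python3 - <<'E'
from arc import *
p=pos(313.2,.0165)
rows([316.6,320,323.4,326.8,330.2,330.2,330.2],[.0165]*6+[.021],p,313.2)
E
```

```text
{"linear": [0.009, 0.005, 0], "rot": [0, 0, 0.019], "grip": 1}, {"linear": [0.018, 0.010, 0], "rot": [0, 0, 0.038], "grip": 1}, {"linear": [0.027, 0.016, 0], "rot": [0, 0, 0.057], "grip": 1}, {"linear": [0.035, 0.022, 0], "rot": [0, 0, 0.076], "grip": 1}, {"linear": [0.043, 0.029, 0], "rot": [0, 0, 0.094], "grip": 1}, {"linear": [0.043, 0.029, 0], "rot": [0, 0, 0.094], "grip": 1}, {"linear": [0.036, 0.016, 0], "rot": [0, 0, 0.094], "grip": 1},
```

>>> apply_moves(commands=[{"linear":[0.009,0.005,0],"rot":[0,0,0.019],"grip":1},{"linear":[0.018,0.01,0],"rot":[0,0,0.038],"grip":1},{"linear":[0.027,0.016,0],"rot":[0,0,0.057],"grip":1},{"linear":[0.035,0.022,0],"rot":[0,0,0.076],"grip":1},{"linear":[0.043,0.029,0],"rot":[0,0,0.094],"grip":1},{"linear":[0.043,0.029,0],"rot":[0,0,0.094],"grip":1},{"linear":[0.036,0.016,0],"rot":[0,0,0.094],"grip":1},{"linear":[0.036,0.016,0.04],"rot":[0,0,0.094],"grip":1},{"linear":[0.036,0.016,0.15],"rot":[0,0,0.094],"grip":1},{"linear":[0.06,-0.01,0.3],"rot":[0,0,0.094],"grip":1},{"linear":[0.1,-0.05,0.45],"rot":[0,0,0.094],"grip":1},{"linear":[0.13,-0.08,0.6],"rot":[0,0,0.094],"grip":1},{"linear":[0.13,-0.08,0.7],"rot":[0,0,0.094],"grip":1},{"linear":[0.13,-0.08,0.75],"rot":[0,0,0.094],"grip":1},{"linear":[0.13,-0.08,0.75],"rot":[0,0,0.094],"grip":1},{"linear":[0.13,-0.08,0.75],"rot":[0,0,0.094],"grip":1}])

```text
time: 11.1
ee_pos: [0.642, -0.1723, 0.3163]
eef_rot: [0.256, 0.967, -0.0, -0.001]
ft_force: [-0.4, -0.3, -0.4]
width: 0.0003
```

```bash
python3 - <<'E'
from h import *
s=r.read_state(); print(s["time"],s["ee_pos"],s["joint_positions"].round(2),s["ft_force"])
c=look("wrist","w5.png",(.581,-.101))
x,f=fitrim(c,(.581,-.101));print(x,f)
polar(c,x,"p5.png");polar(c,x,"p5b.png",.05)
cv2.imwrite("pics/p5c.png",np.vstack([cv2.imread("pics/p5.png"),cv2.imread("pics/p5b.png")]))
E
```

```text
11.1 [ 0.64198795 -0.17226088  0.31631308] [ 0.8   0.56 -0.97  1.17  0.46  1.62  0.98] [-0.42029902 -0.30937882 -0.37094673]
wrist tray 0.69 [348. 101.] [ 0.578 -0.098  0.07 ] ang 135.3
wrist hub_top 0.93 [348. 103.] [ 0.5795 -0.1021  0.102 ] ang -142.3
wrist notch 0.97 [339. 160.] [ 0.6403 -0.1463  0.07  ] ang -37.4
wrist pin_end 0.73 [342. 183.] [ 0.6772 -0.1599  0.05  ] ang -31.5
[ 0.58072206 -0.10091302] -59.59132385253906
```

View pics/p5c.png

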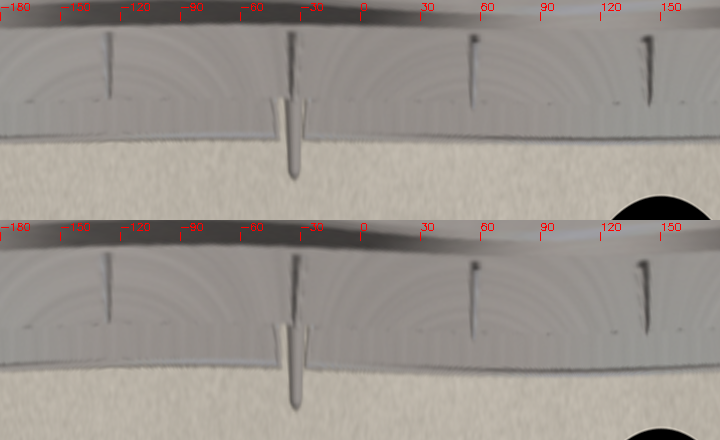

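Notch is at about -35.1° and the pin at -32.2°, so +3° more is needed with the same offset of about 5.2°.

```bash
python3 - <<'E'
from arc import *
p=pos(313.2,.0165)+.3*np.array([.13,-.08])
rows([330.2,330.2,331.2,332.2,333.2,333.2,333.2],[.023,.0165,.0165,.0165,.0165,.0165,.023],p,330.12)
E
```

```text
{"linear": [-0.097, 0.090, 0], "rot": [0, 0, 0.000], "grip": 1}, {"linear": [-0.087, 0.109, 0], "rot": [0, 0, 0.000], "grip": 1}, {"linear": [-0.084, 0.111, 0], "rot": [0, 0, 0.006], "grip": 1}, {"linear": [-0.082, 0.113, 0], "rot": [0, 0, 0.012], "grip": 1}, {"linear": [-0.080, 0.115, 0], "rot": [0, 0, 0.017], "grip": 1}, {"linear": [-0.080, 0.115, 0], "rot": [0, 0, 0.017], "grip": 1}, {"linear": [-0.090, 0.096, 0], "rot": [0, 0, 0.017], "grip": 1},
```

>>> apply_moves(commands=[{"linear":[-0.05,0.045,-0.12],"rot":[0,0,0],"grip":1},{"linear":[-0.097,0.09,-0.25],"rot":[0,0,0],"grip":1},{"linear":[-0.097,0.09,-0.4],"rot":[0,0,0],"grip":1},{"linear":[-0.097,0.09,-0.53],"rot":[0,0,0],"grip":1},{"linear":[-0.097,0.09,-0.65],"rot":[0,0,0],"grip":1},{"linear":[-0.097,0.09,-0.72],"rot":[0,0,0],"grip":1},{"linear":[-0.097,0.09,-0.75],"rot":[0,0,0],"grip":1},{"linear":[-0.097,0.09,-0.75],"rot":[0,0,0],"grip":1},{"linear":[-0.087,0.109,-0.75],"rot":[0,0,0],"grip":1},{"linear":[-0.084,0.111,-0.75],"rot":[0,0,0.006],"grip":1},{"linear":[-0.082,0.113,-0.75],"rot":[0,0,0.012],"grip":1},{"linear":[-0.08,0.115,-0.75],"rot":[0,0,0.017],"grip":1},{"linear":[-0.08,0.115,-0.75],"rot":[0,0,0.017],"grip":1},{"linear":[-0.08,0.115,-0.75],"rot":[0,0,0.017],"grip":1},{"linear":[-0.09,0.096,-0.75],"rot":[0,0,0.017],"grip":1},{"linear":[-0.09,0.096,-0.68],"rot":[0,0,0.017],"grip":1},{"linear":[-0.09,0.096,-0.55],"rot":[0,0,0.017],"grip":1},{"linear":[-0.07,0.07,-0.4],"rot":[0,0,0.017],"grip":1},{"linear":[-0.03,0.03,-0.25],"rot":[0,0,0.017],"grip":1},{"linear":[0,0,-0.1],"rot":[0,0,0.017],"grip":1}])

```text
time: 13.35
ee_pos: [0.6422, -0.1738, 0.2895]
eef_rot: [0.231, 0.973, -0.0, 0.0]
ft_force: [1.5, 0.3, 0.4]
width: 0.0002
```

>>> apply_moves(commands=[{"linear":[0,0,0.1],"rot":[0,0,0],"grip":1},{"linear":[0,0,0.1],"rot":[0,0,0],"grip":1},{"linear":[0,0,0.1],"rot":[0,0,0],"grip":1}])

```text
time: 13.65
ee_pos: [0.6424, -0.1726, 0.3177]
eef_rot: [0.23, 0.973, -0.0, 0.0]
ft_force: [-0.1, 0.1, -1.8]
width: 0.0006
```

```bash
python3 - <<'E'
from h import *
s=r.read_state(); print(s["time"],s["ee_pos"],s["eef_rot"],s["ft_force"])
c=look("wrist","w6.png",(.581,-.101))
x,f=fitrim(c,(.581,-.101));print(x,f)
polar(c,x,"p6.png");polar(c,x,"p6b.png",.05)
cv2.imwrite("pics/p6c.png",np.vstack([cv2.imread("pics/p6.png"),cv2.imread("pics/p6b.png")]))
E
```

```text
13.65 [ 0.64240108 -0.17256008  0.31766583] [ 2.30177736e-01  9.73148562e-01 -6.26756121e-06  2.95003919e-04] [-0.09773807  0.13576342 -1.8477247 ]
wrist tray 0.58 [355. 103.] [ 0.5812 -0.0945  0.07  ] ang 88.4
wrist hub_top 0.93 [356. 104.] [ 0.5822 -0.0972  0.102 ] ang 73.0
wrist notch 0.73 [347. 163.] [ 0.649 -0.139  0.07 ] ang -29.2
wrist pin_end 0.98 [340. 184.] [ 0.6769 -0.1615  0.05  ] ang -32.3
wrist pin_end 0.18 [345. 102.] [ 0.5752 -0.1046  0.05  ] ang -148.2
[ 0.5805602  -0.10104081] -59.72785568237305
```

View pics/p6c.png

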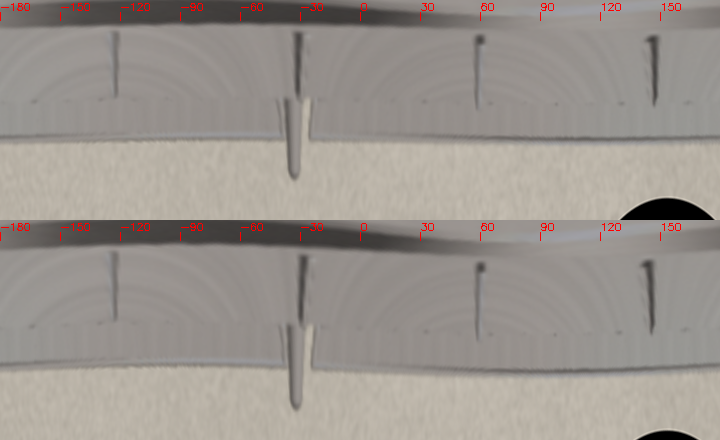

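Aligned within about 1°: notch centre at -32.5° from its edges and -31.7° from the fins, pin at -32.2°. Next I'll go above the hub and press.

>>> apply_moves(commands=[{"linear":[-0.07,0.08,-0.05],"rot":[0,0,0],"grip":1},{"linear":[-0.14,0.16,-0.15],"rot":[0,0,0],"grip":1},{"linear":[-0.204,0.239,-0.28],"rot":[0,0,0],"grip":1},{"linear":[-0.204,0.239,-0.42],"rot":[0,0,0],"grip":1},{"linear":[-0.204,0.239,-0.54],"rot":[0,0,0],"grip":1},{"linear":[-0.204,0.239,-0.61],"rot":[0,0,0],"grip":1},{"linear":[-0.204,0.239,-0.64],"rot":[0,0,0],"grip":1},{"linear":[-0.204,0.239,-0.65],"rot":[0,0,0],"grip":1},{"linear":[-0.204,0.239,-0.65],"rot":[0,0,0],"grip":1}])

```text
time: 14.8
ee_pos: [0.5816, -0.1007, 0.1232]
eef_rot: [0.23, 0.973, 0.0, 0.0]
ft_force: [-0.3, -0.8, 0.4]
width: 0.0003
```

>>> apply_moves(commands=[{"linear":[0,0,-0.007],"rot":[0,0,0],"grip":1},{"linear":[0,0,-0.014],"rot":[0,0,0],"grip":1},{"linear":[0,0,-0.02],"rot":[0,0,0],"grip":1},{"linear":[0,0,-0.026],"rot":[0,0,0],"grip":1},{"linear":[0,0,-0.026],"rot":[0,0,0],"grip":1}])

```text
time: 15.3
ee_pos: [0.5818, -0.1008, 0.1153]
eef_rot: [0.23, 0.973, 0.0, 0.001]
ft_force: [2.0, -0.7, 3.1]
width: 0.0004
```

>>> apply_moves(commands=[{"linear":[0,0,-0.005],"rot":[0,0,0],"grip":1},{"linear":[0,0,-0.01],"rot":[0,0,0],"grip":1},{"linear":[0,0,-0.015],"rot":[0,0,0],"grip":1},{"linear":[0,0,-0.02],"rot":[0,0,0],"grip":1},{"linear":[0,0,-0.02],"rot":[0,0,0],"grip":1}])

```text
time: 15.8
ee_pos: [0.5818, -0.1008, 0.1094]
eef_rot: [0.23, 0.973, 0.0, 0.001]
ft_force: [2.4, -1.0, 5.9]
width: 0.0003
```

>>> apply_moves(commands=[{"linear":[0,0,-0.004],"rot":[0,0,0],"grip":1},{"linear":[0,0,-0.008],"rot":[0,0,0],"grip":1},{"linear":[0,0,-0.008],"rot":[0,0,0],"grip":1}])

```text
time: 16.1
ee_pos: [0.5823, -0.1008, 0.1091]
eef_rot: [0.23, 0.973, -0.0, 0.001]
ft_force: [-6.9, -0.1, 24.7]
width: 0.0004
```

Firm stop at tip height 92 mm and 25 N, which matches home. A touch more, then away.

>>> apply_moves(commands=[{"linear":[0,0,-0.002],"rot":[0,0,0],"grip":1},{"linear":[0,0,-0.002],"rot":[0,0,0],"grip":1}])

```text
time: 16.3
ee_pos: [0.5824, -0.1008, 0.109]
eef_rot: [0.23, 0.973, -0.001, 0.001]
ft_force: [-9.3, -1.4, 29.9]
width: 0.0006
```

>>> apply_moves(commands=[{"linear":[0,0,0.03],"rot":[0,0,0],"grip":1},{"linear":[0,0,0.1],"rot":[0,0,0],"grip":1},{"linear":[0.03,-0.03,0.25],"rot":[0,0,0],"grip":1},{"linear":[0.1,-0.12,0.4],"rot":[0,0,0],"grip":1},{"linear":[0.2,-0.24,0.52],"rot":[0,0,0],"grip":1},{"linear":[0.2,-0.24,0.66],"rot":[0,0,0],"grip":1},{"linear":[0.2,-0.24,0.7],"rot":[0,0,0],"grip":1},{"linear":[0.2,-0.24,0.7],"rot":[0,0,0],"grip":1}])

```text
time: 17.1
ee_pos: [0.6421, -0.1723, 0.3181]
eef_rot: [0.23, 0.973, 0.0, 0.002]
ft_force: [0.5, 0.3, -0.6]
width: 0.0004
```

```bash
python3 - <<'E'
from h import *
s=r.read_state(); print(s["time"],s["ee_pos"],s["ft_force"])
c=look("wrist","w7.png",(.581,-.101),dz=.01)
for R,z in((.09,.07),(.09,.06)): print(z,fitrim(c,(.581,-.101),z,R))
polar(c,(.581,-.101),"p7.png",.06)
t=r.camera("scene")
f=cv2.resize(t["frame"][170:280,200:360][:,:,::-1],(720,495),interpolation=2)
cv2.imwrite("pics/p7c.png",np.vstack([cv2.imread("pics/p7.png")[::1][:100*1+105],f])[:600])
E
```

```text
17.1 [ 0.64208393 -0.17231041  0.31808172] [ 0.46232315  0.33756766 -0.58306457]
wrist tray 0.76 [351. 103.] [ 0.5797 -0.0992  0.06  ] ang 125.9
wrist hub_top 0.61 [354. 104.] [ 0.5812 -0.0981  0.092 ] ang 86.2
wrist hub_top 0.32 [345. 162.] [ 0.6422 -0.1394  0.092 ] ang -32.1
wrist notch 0.72 [345. 161.] [ 0.6474 -0.1401  0.06  ] ang -30.5
wrist notch 0.36 [352. 103.] [ 0.5804 -0.0969  0.06  ] ang 97.6
wrist pin_end 0.73 [346. 104.] [ 0.5776 -0.1044  0.05  ] ang -135.2
wrist pin_end 0.66 [341. 184.] [ 0.6783 -0.1606  0.05  ] ang -31.5
0.07 (array([ 0.58002221, -0.10057041]), np.float64(-59.68502426147461))
0.06 (array([ 0.58063402, -0.10077516]), np.float64(-59.57014846801758))
```

View pics/p7c.png

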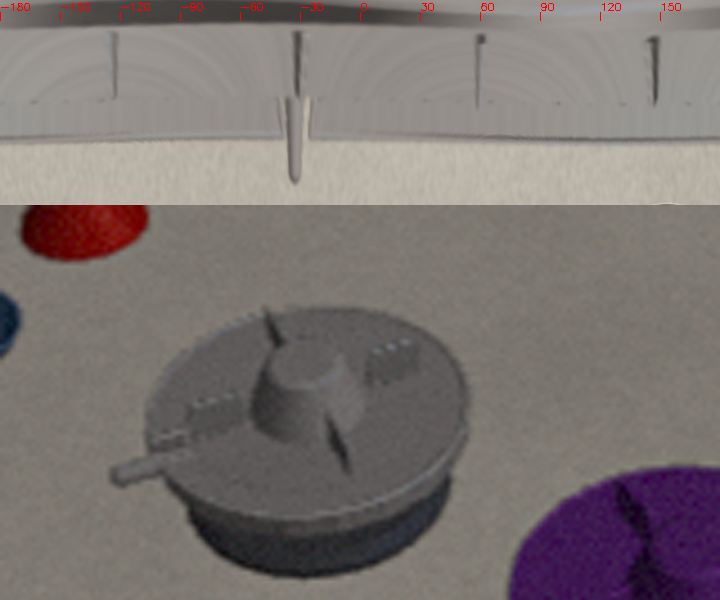

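The tray is down over the pin: the pin sits inside the notch at strip pixels 287–302, with the notch spanning about 281–309. The arm is clear.

```bash
python3 -c "
from bench import r;print(r.close_job())"
```

```text
the job is handed in; nothing more can be done
None
```

I turned the tray about 164° counter-clockwise by pushing its notch fin with the closed fingertips, lined the notch up with the pin, pressed it home on the hub top and moved away. I then handed the job in at about 17 s; no verdict is reported.

**Last checks:**
- **Alignment:** before pressing, the notch measured -32.5° from its edges (-31.7° from the fins) and the pin -32.2°.
- **Press:** the tray slid down at about 3–6 N and met a firm stop with the fingertips 92 mm above the shelf, the height given for home. I pressed up to 30 N there.
- **After moving away:** the wrist and scene pictures show the pin sitting in the notch. The force reading was about zero, with the arm about 200 mm above the tray.
- **Other things:** I never drove the arm at the jars, funnel or dish. I did not measure their positions again afterwards.

**Checks that disagreed or told little:**
- **Network readings:** the network's notch angle scattered by 2–3° (-29.2° before pressing, -30.5° after). I went by the edge and fin measurements instead.
- **Height from the picture:** the rim fit on the last picture could not tell the home height from the raised one. "Fully home" therefore rests on the firm stop and the fingertip height.

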